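# Find the rocking pole-socket cap and press it home

## Task

Rainwater and mosquitoes get into these laundry-pole sockets through a badly fitted cap: one of the four identical blue caps rocks. Press the caps lightly on one of the white dots near the rim, one after another, until one rocks under the press, then press that cap on its middle dot until it is fully home and sits level. Only press, with the fingers' ends: do not pull any cap up, and leave the other things on the shelf where they are.

Things in the scene. Friction and masses are not known exactly. Their poses are not given: they have to be found in the camera images.
- block: Grey concrete block with a steel top plate, fixed, 134 x 414 x 60 mm high, carrying the four capped sockets in a row along its long (y) axis, 95 mm apart, first and last 142.5 mm from its middle. Origin: centre of its underside, z up. Which cap stands in which place varies; each cap is also turned a little about the vertical.
- cap_a_top (a point): One of four identical blue round caps, 76 mm across, 16 mm deep, over a steel socket 64 mm across. Three white press dots on top (16 mm across, 3 mm proud, level): one central, one 26 mm to either side along this frame's x. Origin: middle of the centre dot's top face; z up; the frame tilts with the cap. Tops stand 111 to 121 mm above the table (sockets unevenly cut; height tells nothing).
- cap_b_top (a point): Cap b: shape and frame as cap a. Any of the four may be the loose one; letter, place and height do not tell. The three fast caps do not give at all. The loose one, pressed on a side dot, rocks about its centre: that dot dips up to 4 mm (0.14 rad) under 2 to 3 N and springs level when let go.
- cap_c_top (a point): Cap c: shape and frame as cap a. Whichever cap is loose, pressed on its centre dot, is a tight push fit: above about 8 N it slides down, by 4 mm in all until it meets its seat hard, stays where it is pushed, and once home rocks no more.
- cap_d_top (a point): Cap d: shape and frame as cap a. Whichever cap is loose comes off if it is pulled up with about 8 N.
- lidded_pot: Bystander: blue ceramic pot with knobbed lid (one piece), 128 mm across, 127 mm high. Origin: centre of its underside.
- bucket: Bystander: yellow plastic bucket with wire handle, 200 mm across the rim, 170 mm high. Origin: centre of its underside.
- trowel: Bystander: stainless hand trowel with wooden handle, lying flat, about 290 mm long, 25 mm high, blade to +x. Origin: on its underside where blade and handle meet.
- peg_caddy: Bystander: green plastic peg caddy with clothes pegs, 130 x 210 mm, bail handle to 125 mm high. Origin: centre of its underside.
- slide_lid_box: Bystander: wooden box with sliding lid, 90 x 150 x 50 mm. Origin: centre of its underside.
- peg_1: Bystander: wooden clothes peg lying flat, 72 x 9 x 14 mm. Origin: centre of its underside.
- peg_2: Bystander: as peg_1.
- clay_pot: Bystander: terracotta pot with soil, 100 mm across, 78 mm high. Origin: centre of its underside.

How it is judged:
On the way, in this order (a step that is already met when the one before it is completed fails the run):
1. a cap rocks under a press near its rim (tilted more than 0.06 rad) (angle between any of cap_a_top, cap_b_top, cap_c_top, cap_d_top's own z axis and vertical above 0.06 rad), for 0.05 s.
2. the loose cap has been pressed home (more than 3 mm down) and is level (distance of any of cap_a_top, cap_b_top, cap_c_top, cap_d_top from where it was at the start of the episode above 0.003 m and angle between each of cap_a_top, cap_b_top, cap_c_top, cap_d_top's own z axis and vertical below 0.03 rad), for 0.2 s.
At the end, for the whole second after the job is handed in: The loose cap has gone down more than 3 mm from where it stood at the start and stays there, and all four caps are level within 0.03 rad (all of step 2); the robot touches nothing.
It fails at once if a cap is pulled up or off (it is more than 9 mm from where it was) (distance of any of cap_a_top, cap_b_top, cap_c_top, cap_d_top from where it was at the start of the episode above 0.009 m).
It fails at once if a bystander is lifted or shifted by more than 20 mm (distance of any of lidded_pot, bucket, trowel, peg_caddy, slide_lid_box, peg_1, peg_2, clay_pot from where it was at the start of the episode above 0.02 m).
It also fails if it takes over 48 s, if anything falls off the work surface, if the arm or the gripper's body presses on something with over 40 N, if the wrist force passes 120 N, or if a joint passes its speed limit or range.

## Robot

A 6-joint arm with a two-finger parallel gripper is mounted at the origin on the work surface. World frame = base frame: x ahead of the robot, y to its left, z up, the work surface at z = 0. Lengths are in m, angles in rad, forces in N, time in s.
With the tool pointing down it reaches from about 0.4 to 0.825 m from the base axis. Payload 7 kg.
Tool frame: the origin (TCP) lies between the finger pads; the fingertips stand 11 mm ahead of it and the grasp point (between the pads) lies 8 mm behind it; x points along the fingers, z is the direction in which the jaws open and shut, and the axes are right-handed (so a half turn about x gives the same grasp; the last joint's range is limited). The gripper opens to 88 mm and grips with 3 to 60 N. Pads are 19 mm wide; open, the fingers measure 130 mm over their backs; the gripper's body (78 mm by 193 mm) begins 47 mm behind the grasp point.
Start: joints at [1.516, 0.359, 0.012, 0, -1.224, -0.288], TCP at [0.227, 0.636, 0.207] pointing down, gripper open.
Joint ranges: [-3.07, 3.07], [-1.43, 2.12], [-1.02, 1.25], [-3.03, 1.67], [-3.05, -0], [-3.03, 3.03]. Speed limits (rad/s): [2.39, 2.39, 3.01, 3.14, 3.14, 3.14].

## Interface

Orientations are given as [roll, pitch, yaw] about the fixed x, y, z axes, in that order (R = Rz(yaw) Ry(pitch) Rx(roll)).
In Python, from station import arm gives the robot as it stands.
- The arm moves only by the tool jog_arm, never from a script. Its argument "motion" is a list of rows, each an object of numbers: "dx", "dy", "dz": the shift along the tool's x, y, z in m; "twist": the turn about the tool's x in degrees. In form: [{"dx": .., "dy": .., "dz": .., "twist": ..}, ...]. A call has 1 to 20 rows; each row is the pose to reach, as a shift and turn from the pose commanded when the call began, along the tool's axes at that moment; what a row does not reach only later rows make up. A row lasts 1/12 s, in which the tool goes at most 41.7 mm and 7.16 degrees, less where a joint would pass 70% of its speed; a pose out of reach is approached as far as the arm can. A call with a gripper value outside its range is refused whole. "gripper" is the finger opening in m, from 0 to 0.0876, set as the call begins (left out, the last holds). The fingers move at their own pace and stop on an object; "newtons" is the grip in N (left out, the last holds). Time passes only in rows, so rows that repeat a pose let the fingers close. It gives the time, the measured TCP pose, the force and the opening at its end, in the units of the state.
- arm.get_state(): the state, without advancing time (a new reading comes with each control period).
- arm.grab_frame(name): name is "scene" or "top"; returns the picture (400x640x3 uint8, red, green, blue); there is no depth.
- arm.camera_model(name): a dict with "camera_matrix" (3x3 intrinsics, pixels), "eye" and "attitude" of the camera in the world. Camera axes: x right, y down, z forward; pixel columns grow to the right and rows downward; lengths in m; the calibration is good to about 2 mm. A picture is of the moment at which its call begins. camera_model takes no time and is no camera call.
- arm.job_done(): hands the job in, once; it reports no verdict.
The state is a dict: "t": time; "q": joint angles; "qd": joint speeds; "joint_efforts": joint torques, N m; "eef_pos": TCP position; "ee_rot": TCP orientation; "force": force on the tool from outside, world axes, zero at the start; "moment": the same for the moment, N m; "width": finger opening in m.
Only numpy, scipy, OpenCV 4.12 (cv2) and the standard library are available. Lean on these libraries where they do the work, as an engineer would, in place of code of your own. Each camera call takes 0.05 s, during which the arm holds its last target.

## Working session

There is one attempt and no reset: what is moved stays moved. The work goes in short steps, Python scripts to look and compute and a tool call to move; the robot and the scene stay as the last step left them, time stands still between calls to the robot, and variables do not carry over. Pictures are saved under pics/ and viewed, and the job is handed in when it is done.

Besides the shell and the picture viewer there is one more tool, called after "Call:" as a command line: name --argument value ..., lists and objects as JSON in quotes. jog_arm: Moves the arm, as the interface text tells. Its arguments: {"type":"object","properties":{"motion":{"type":"array"},"gripper":{"type":"number"},"newtons":{"type":"number"}},"required":["motion"]}

```bash
mkdir -p pics; python3 - <<'E'
from station import arm
import cv2
for n in("scene","top"):
    cv2.imwrite(f"pics/{n}0.png",arm.grab_frame(n)[:,:,::-1]); print(arm.camera_model(n))
print(arm.get_state())
E
```

```text
{'camera_matrix': array([[463.44470144,   0.        , 320.11249986],
       [  0.        , 463.44470144, 191.83295765],
       [  0.        ,   0.        ,   1.        ]]), 'eye': array([1.12365898, 0.88209543, 0.95388692]), 'attitude': array([-2.24459891,  0.01054375,  2.54384077])}
{'camera_matrix': array([[390.16747247,   0.        , 319.32751386],
       [  0.        , 390.16747247, 197.97661477],
       [  0.        ,   0.        ,   1.        ]]), 'eye': array([ 0.35853639, -0.01818702,  1.18643659]), 'attitude': array([-2.97363192, -0.00491077, -1.57506699])}
{'t': 0.1, 'q': array([ 1.51611057e+00,  3.59317423e-01,  1.11687768e-02, -2.83403165e-04,
       -1.22413708e+00, -2.88094836e-01]), 'qd': array([ 7.65786323e-04, -2.31774269e-03,  1.61969705e-03,  7.87144290e-05,
        1.71972199e-04, -7.36470923e-04]), 'joint_efforts': array([-1.64471745e-03, -5.84161484e+01,  2.93753994e+01,  7.01564893e+00,
        1.01642171e-02, -4.62077446e-05]), 'eef_pos': array([0.22675635, 0.63527603, 0.20662751]), 'ee_rot': array([ 0.11110298,  1.56928328, -1.80257043]), 'force': array([ 0.8503531 , -0.27232994,  0.73643828]), 'moment': array([ 0.02948993, -0.0151088 ,  0.05404244]), 'width': 0.08742157463678689}
```

View pics/top0.png

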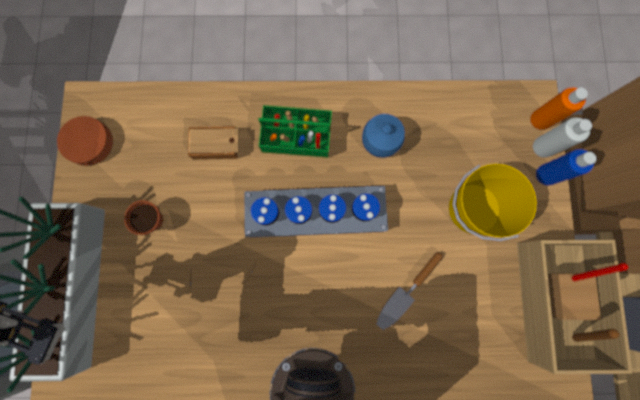

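View pics/scene0.png

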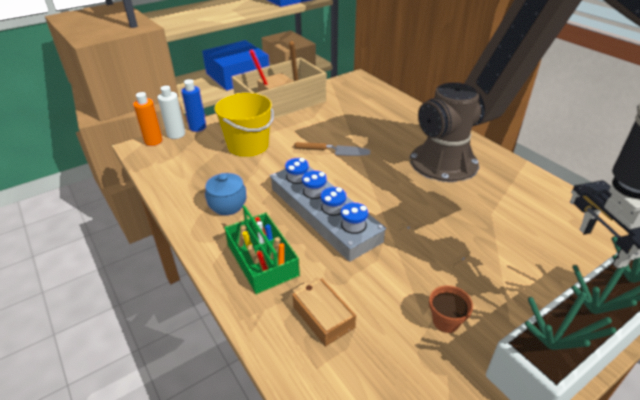

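The top view shows the four caps at about (265,211), (298,210), (332,208) and (366,207), with three white dots each, roughly along image vertical (world x). Next I'll locate the dots and triangulate them with both views.

```bash
cat > h.py <<'E'
import numpy as np, cv2
from scipy.spatial.transform import Rotation as R
from station import arm
def cam(n):
    m=arm.camera_model(n); return m["camera_matrix"],m["eye"],R.from_euler('xyz',m["attitude"]).as_matrix()
def ray(n,uv):
    K,e,A=cam(n); d=A@np.linalg.inv(K)@np.array([uv[0],uv[1],1.]); return e,d
def at_z(n,uv,z):
    e,d=ray(n,uv); return e+d*(z-e[2])/d[2]
def proj(n,p):
    K,e,A=cam(n); c=K@(A.T@(np.asarray(p)-e)); return c[:2]/c[2]
def tri(u1,u2):
    e1,d1=ray("top",u1);e2,d2=ray("scene",u2)
    M=np.c_[d1,-d2]; s=np.linalg.lstsq(M,e2-e1,rcond=None)[0]
    a=e1+s[0]*d1;b=e2+s[1]*d2; return (a+b)/2,np.linalg.norm(a-b)
def dots(im,box):
    x0,y0,x1,y1=box; g=im[y0:y1,x0:x1].astype(np.float32)
    r=cv2.resize(g[:,:,0],None,fx=8,fy=8,interpolation=cv2.INTER_CUBIC)
    m=(r>150).astype(np.uint8)
    n,l,s,c=cv2.connectedComponentsWithStats(m)
    out=[]
    for i in range(1,n):
        if s[i,4]<64*5: continue
        out.append((np.round((c[i]+.5)/8-.5+[x0,y0],2),s[i,4]/64))
    return out
E
python3 - <<'E'
from h import *
t=cv2.imread("pics/top0.png")[:,:,::-1]; s=cv2.imread("pics/scene0.png")[:,:,::-1]
for cx,cy in((265,211),(298,210),(332,208),(366,207)): 
    print("top",[(list(p),a) for p,a in dots(t,(cx-15,cy-16,cx+16,cy+17))])
a=cv2.resize(t[190:230,240:395],None,fx=5,fy=5,interpolation=cv2.INTER_CUBIC)
b=cv2.resize(s[150:235,270:385],None,fx=5,fy=5,interpolation=cv2.INTER_CUBIC)
cv2.imwrite("pics/ta.png",a[:,:,::-1]);cv2.imwrite("pics/sb.png",b[:,:,::-1])
E
```

```text
top [([np.float64(266.24), np.float64(201.0)], np.float64(17.984375)), ([np.float64(263.48), np.float64(209.93)], np.float64(18.765625)), ([np.float64(260.63), np.float64(218.98)], np.float64(19.09375))]
top [([np.float64(295.15), np.float64(199.97)], np.float64(18.125)), ([np.float64(297.94), np.float64(208.72)], np.float64(18.3125)), ([np.float64(300.62), np.float64(217.6)], np.float64(19.640625))]
top [([np.float64(332.76), np.float64(197.81)], np.float64(18.84375)), ([np.float64(332.09), np.float64(207.16)], np.float64(20.09375)), ([np.float64(331.63), np.float64(216.44)], np.float64(19.671875))]
top [([np.float64(362.86), np.float64(197.45)], np.float64(19.078125)), ([np.float64(366.09), np.float64(206.01)], np.float64(18.625)), ([np.float64(369.5), np.float64(214.7)], np.float64(19.609375))]
```

View pics/ta.png

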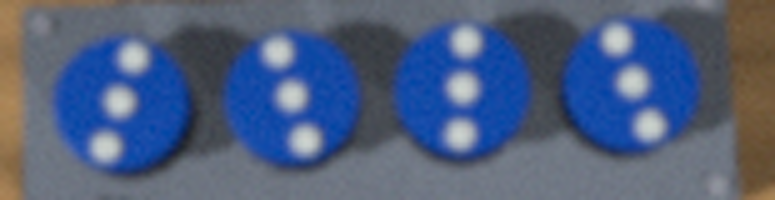

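View pics/sb.png

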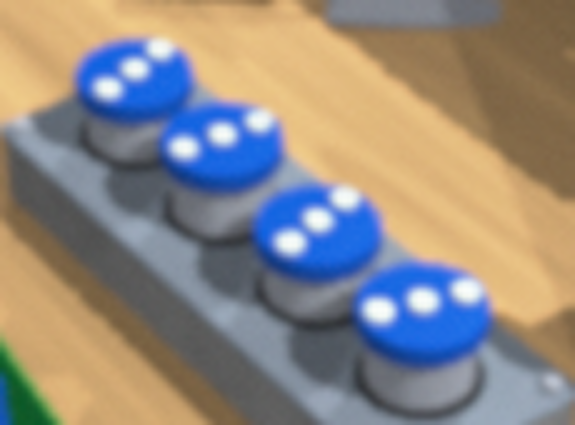

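```bash
python3 - <<'E'
from h import *
t=cv2.imread("pics/top0.png")[:,:,::-1]; s=cv2.imread("pics/scene0.png")[:,:,::-1]
T=[((265,211)),(298,210),(332,208),(366,207)]; S=[(354,211),(333.5,193.5),(314,179),(297,164)]
for (cx,cy),(sx,sy) in zip(T,S):
    a=sorted([p for p,_ in dots(t,(cx-15,cy-16,cx+16,cy+17))],key=lambda p:p[1])
    b=sorted([p for p,_ in dots(s,(int(sx)-13,int(sy)-9,int(sx)+14,int(sy)+7))],key=lambda p:p[0])
    print(len(a),len(b))
    P=[]
    if len(b)==3:
        for u,v in zip(a,b):
            p,e=tri(u,v);P.append(p);print(p.round(4),round(e,4))
        z=np.mean([p[2] for p in P])
    else: z=.116
    Q=[at_z("top",u,z) for u in a]
    print(" z",z.round(4),[q[:2].round(4) for q in Q],"span",np.linalg.norm(Q[0]-Q[2]).round(4),"r",[np.hypot(*q[:2]).round(3) for q in Q])
for x,y in((248,192),(384,187)): print(at_z("top",(x,y),.06))
print(R.from_euler('xyz',arm.get_state()["ee_rot"]).as_matrix().round(4))
E
```

```text
3 3
[0.5324 0.1227 0.1167] 0.0014
[0.5075 0.1298 0.1166] 0.0016
[0.4815 0.1362 0.1241] 0.0014
 z 0.1191 [array([0.5315, 0.1228]), array([0.5066, 0.13  ]), array([0.4815, 0.1373])] span 0.052 r [np.float64(0.546), np.float64(0.523), np.float64(0.501)]
3 3
[0.5357 0.0426 0.1137] 0.0018
[0.5111 0.0348 0.1128] 0.0015
[0.4848 0.0274 0.1203] 0.0
 z 0.1156 [array([0.5347, 0.043 ]), array([0.5101, 0.0352]), array([0.4853, 0.0276])] span 0.0517 r [np.float64(0.536), np.float64(0.511), np.float64(0.486)]
3 3
[ 0.5405 -0.0619  0.118 ] 0.0013
[ 0.5143 -0.0599  0.1183] 0.0015
[ 0.4861 -0.0565  0.1192] 0.0044
 z 0.1185 [array([ 0.5399, -0.0615]), array([ 0.5137, -0.0594]), array([ 0.4879, -0.0579])] span 0.0522 r [np.float64(0.543), np.float64(0.517), np.float64(0.491)]
3 3
[ 0.5423 -0.1464  0.1131] 0.0018
[ 0.5178 -0.1546  0.1134] 0.0011
[ 0.4977 -0.1667  0.116 ] 0.0126
 z 0.1142 [array([ 0.5414, -0.1457]), array([ 0.5172, -0.1541]), array([ 0.4929, -0.163 ])] span 0.0515 r [np.float64(0.561), np.float64(0.54), np.float64(0.519)]
[0.56801016 0.18461245 0.06      ]
[ 0.58163991 -0.21512188  0.06      ]
[[-3.000e-04  9.418e-01 -3.362e-01]
 [-1.500e-03 -3.362e-01 -9.418e-01]
 [-1.000e+00  2.000e-04  1.500e-03]]
```

Call:
jog_arm --motion '[{"dy":0.008,"dz":0.008,"twist":-0.4},{"dy":0.02,"dz":0.019,"twist":-1},{"dy":0.041,"dz":0.038,"twist":-2},{"dy":0.065,"dz":0.061,"twist":-3.1},{"dy":0.09,"dz":0.084,"twist":-4.3},{"dy":0.114,"dz":0.107,"twist":-5.5},{"dy":0.138,"dz":0.13,"twist":-6.7},{"dy":0.163,"dz":0.153,"twist":-7.8},{"dy":0.187,"dz":0.176,"twist":-9},{"dy":0.212,"dz":0.199,"twist":-10.2},{"dy":0.236,"dz":0.222,"twist":-11.4},{"dy":0.26,"dz":0.245,"twist":-12.5},{"dy":0.285,"dz":0.268,"twist":-13.7},{"dy":0.309,"dz":0.291,"twist":-14.9},{"dy":0.334,"dz":0.314,"twist":-16},{"dy":0.358,"dz":0.337,"twist":-17.2},{"dy":0.379,"dz":0.357,"twist":-18.2},{"dy":0.395,"dz":0.372,"twist":-19},{"dy":0.403,"dz":0.38,"twist":-19.4},{"dy":0.407,"dz":0.3835,"twist":-19.6}]' --gripper 0 --newtons 20

```text
invalid input
```

Call:
jog_arm --motion '[{"dx":0.01},{"dx":0.03},{"dx":0.05},{"dx":0.06},{"dx":0.06},{"dx":0.06},{"dx":0.06}]'

```text
invalid input
```

```bash
python3 - <<'E'
from h import *
cv2.imwrite("pics/s1.png",cv2.resize(arm.grab_frame("scene")[90:290,240:520],None,fx=2.8,fy=2.8,interpolation=cv2.INTER_CUBIC)[:,:,::-1])
s=arm.get_state();print(s['t'],s['eef_pos'],s['force'],s['q'],s['width'],R.from_euler('xyz',s["ee_rot"]).as_matrix().round(3))
E
```

```text
0.15 [0.22677065 0.63534785 0.20674939] [-0.22329722 -0.17146178  0.95829975] [ 1.51610673e+00  3.59205038e-01  1.12731244e-02 -2.62360223e-04
 -1.22409982e+00 -2.88100113e-01] 0.08756504670926694 [[-0.     0.942 -0.336]
 [-0.001 -0.336 -0.942]
 [-1.     0.     0.001]]
```

View pics/s1.png

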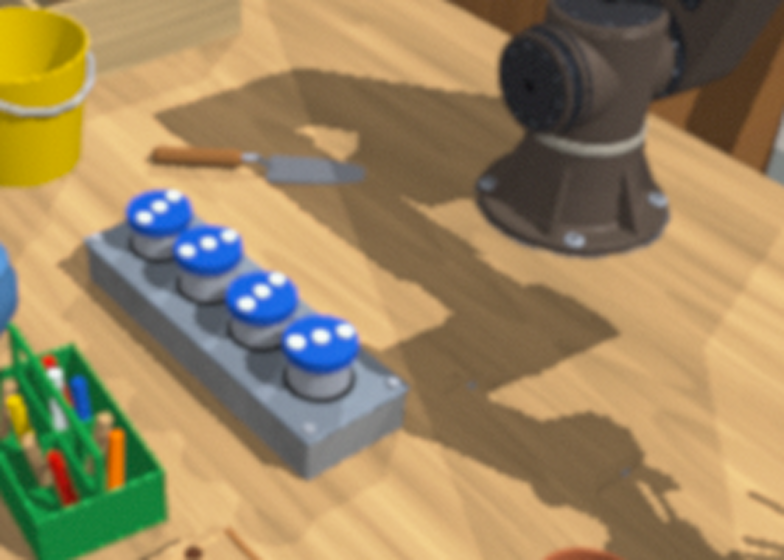

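The moves were refused and the arm stayed put, so every row probably needs all four keys.

Call:
jog_arm --motion '[{"dx":0,"dy":0.008,"dz":0.008,"twist":-0.4},{"dx":0,"dy":0.02,"dz":0.019,"twist":-1},{"dx":0,"dy":0.041,"dz":0.038,"twist":-2},{"dx":0,"dy":0.065,"dz":0.061,"twist":-3.1},{"dx":0,"dy":0.09,"dz":0.084,"twist":-4.3},{"dx":0,"dy":0.114,"dz":0.107,"twist":-5.5},{"dx":0,"dy":0.138,"dz":0.13,"twist":-6.7},{"dx":0,"dy":0.163,"dz":0.153,"twist":-7.8},{"dx":0,"dy":0.187,"dz":0.176,"twist":-9},{"dx":0,"dy":0.212,"dz":0.199,"twist":-10.2},{"dx":0,"dy":0.236,"dz":0.222,"twist":-11.4},{"dx":0,"dy":0.26,"dz":0.245,"twist":-12.5},{"dx":0,"dy":0.285,"dz":0.268,"twist":-13.7},{"dx":0,"dy":0.309,"dz":0.291,"twist":-14.9},{"dx":0,"dy":0.334,"dz":0.314,"twist":-16},{"dx":0,"dy":0.358,"dz":0.337,"twist":-17.2},{"dx":0,"dy":0.379,"dz":0.357,"twist":-18.2},{"dx":0,"dy":0.395,"dz":0.372,"twist":-19},{"dx":0,"dy":0.403,"dz":0.38,"twist":-19.4},{"dx":0,"dy":0.407,"dz":0.3835,"twist":-19.6}]' --gripper 0 --newtons 20

```text
t: 1.82
eef_pos: [0.4814, 0.1356, 0.2074]
ee_rot: [-0.914, 1.571, -2.487]
force: [0.6, 0.8, -0.3]
width: 0.0004
```

Call:
jog_arm --motion '[{"dx":0.01,"dy":0,"dz":0,"twist":0},{"dx":0.03,"dy":0,"dz":0,"twist":0},{"dx":0.05,"dy":0,"dz":0,"twist":0},{"dx":0.06,"dy":0,"dz":0,"twist":0},{"dx":0.06,"dy":0,"dz":0,"twist":0},{"dx":0.06,"dy":0,"dz":0,"twist":0},{"dx":0.06,"dy":0,"dz":0,"twist":0}]'

```text
t: 2.4
eef_pos: [0.4818, 0.1384, 0.1483]
ee_rot: [1.902, 1.57, 0.331]
force: [0.3, -0.3, 0.6]
width: 0.0004
```

```bash
python3 - <<'E'
from h import *
cv2.imwrite("pics/s2.png",cv2.resize(arm.grab_frame("scene")[90:290,240:520],None,fx=2.8,fy=2.8,interpolation=cv2.INTER_CUBIC)[:,:,::-1])
s=arm.get_state();print(s['t'],s['eef_pos'],s['force'],s['q'],s['width'],R.from_euler('xyz',s["ee_rot"]).as_matrix().round(3))
E
```

```text
2.45 [0.48187476 0.13837348 0.14845204] [0.04990264 0.20651527 1.17074176] [ 6.72481852e-01  1.20631868e-01 -4.50197720e-01  3.81725110e-04
 -9.98396722e-01  8.98074851e-01] 0.00042263273079940633 [[ 0.001  1.    -0.   ]
 [ 0.001 -0.    -1.   ]
 [-1.     0.001 -0.001]]
```

View pics/s2.png

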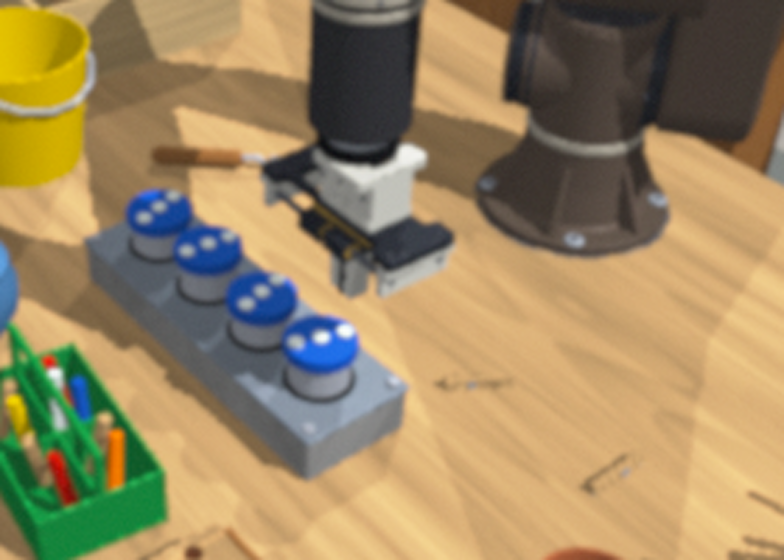

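Fingertips are at crop (350,290), and the near dot of the first cap is at (345,331). I'll check this against the projection.

```bash
python3 - <<'E'
from h import *
for z in (.1485,.1375,.117): 
    for n in("scene","top"):
        p=proj(n,[.4818,.1384,z]);print(z,n,p, ((p-[240,90])*2.8) if n=="scene" else '')
cv2.imwrite("pics/t2.png",cv2.resize(arm.grab_frame("top")[170:260,230:400],None,fx=4.5,fy=4.5,interpolation=cv2.INTER_CUBIC)[:,:,::-1])
E
```

```text
0.1485 scene [364.28079747 198.96080045] [347.98623293 305.09024126]
0.1485 top [258.65175306 217.62033694] 
0.1375 scene [364.08463215 202.05575326] [347.43697001 313.75610914]
0.1375 top [259.25613576 218.09897028] 
0.117 scene [363.7246467  207.73533987] [346.42901077 329.65895162]
0.117 top [260.34991851 218.96517787]
```

View pics/t2.png

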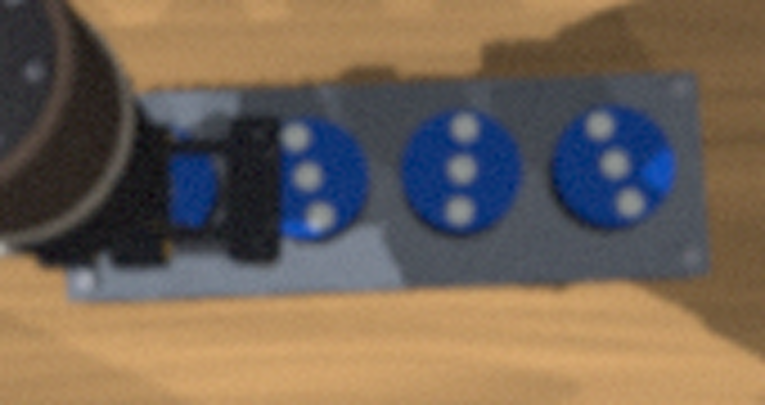

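```bash
python3 - <<'E'
from h import *
im=arm.grab_frame("scene").copy()
cv2.imwrite("pics/s3.png",cv2.resize(im[140:240,320:420],None,fx=6,fy=6,interpolation=cv2.INTER_CUBIC)[:,:,::-1])
E
```

```text
(no output)
```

View pics/s3.png

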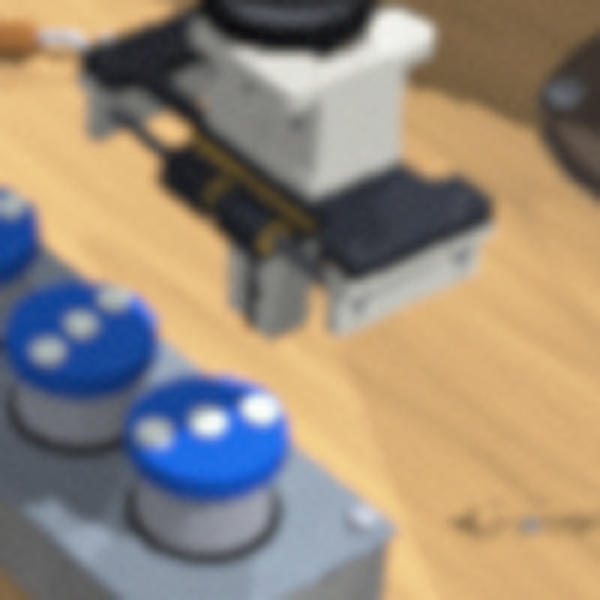

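Call:
jog_arm --motion '[{"dx":0.004,"dy":0,"dz":0.001,"twist":0},{"dx":0.009,"dy":0,"dz":0.001,"twist":0},{"dx":0.014,"dy":0,"dz":0.001,"twist":0},{"dx":0.014,"dy":0,"dz":0.001,"twist":0},{"dx":0.014,"dy":0,"dz":0.001,"twist":0}]'

```text
t: 2.97
eef_pos: [0.481, 0.1364, 0.133]
ee_rot: [-0.903, 1.57, -2.475]
force: [1.1, -0.2, -0.3]
width: 0.0004
```

```bash
python3 - <<'E'
from h import *
im=arm.grab_frame("scene").copy()
s=arm.get_state();print(s['t'],s['eef_pos'],s['force'])
print(proj("scene",s['eef_pos']-[0,0,.011]))
cv2.imwrite("pics/s4.png",cv2.resize(im[140:240,320:420],None,fx=6,fy=6,interpolation=cv2.INTER_CUBIC)[:,:,::-1])
E
```

```text
3.0167 [0.48126617 0.13658371 0.13326902] [-1.10613146  0.74292592  0.4821993 ]
[363.55841069 205.86584182]
```

View pics/s4.png

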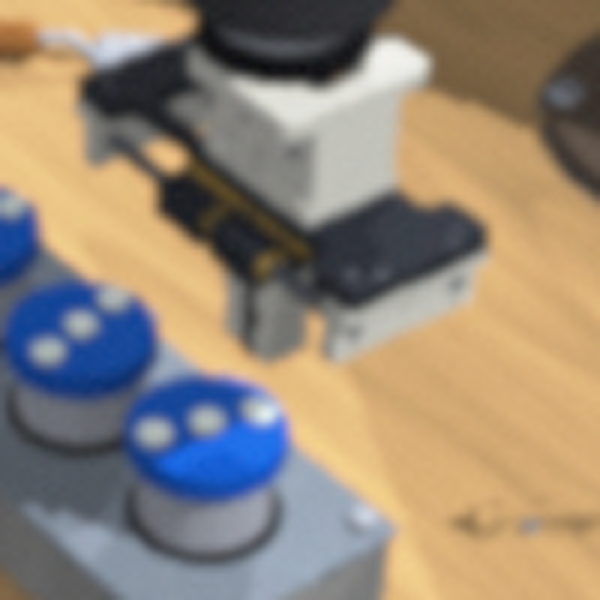

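The fingertip is at crop (268,355) and appears higher than the nominal geometry predicts. I'll descend gently and rely on the force reading.

Call:
jog_arm --motion '[{"dx":0.001,"dy":0,"dz":0,"twist":0},{"dx":0.002,"dy":0,"dz":0,"twist":0},{"dx":0.003,"dy":0,"dz":0,"twist":0},{"dx":0.003,"dy":0,"dz":0,"twist":0}]'

```text
t: 3.35
eef_pos: [0.4812, 0.1367, 0.1303]
ee_rot: [-1.025, 1.571, -2.596]
force: [-1.0, 0.1, -0.4]
width: 0.0006
```

Call:
jog_arm --motion '[{"dx":0.001,"dy":0,"dz":0,"twist":0},{"dx":0.001,"dy":0,"dz":0,"twist":0}]'

```text
t: 3.52
eef_pos: [0.4812, 0.1367, 0.1293]
ee_rot: [-1.435, 1.571, -3.006]
force: [0.2, 0.2, -0.7]
width: 0.0004
```

Call:
jog_arm --motion '[{"dx":0.001,"dy":0,"dz":0,"twist":0},{"dx":0.001,"dy":0,"dz":0,"twist":0}]'

```text
t: 3.68
eef_pos: [0.4812, 0.1367, 0.1283]
ee_rot: [-1.196, 1.571, -2.768]
force: [0.1, -0.7, -0.2]
width: 0.0007
```

Call:
jog_arm --motion '[{"dx":0.001,"dy":0,"dz":0,"twist":0},{"dx":0.001,"dy":0,"dz":0,"twist":0}]'

```text
t: 3.85
eef_pos: [0.4812, 0.1367, 0.1273]
ee_rot: [-1.298, 1.571, -2.869]
force: [0.4, 0.3, 0.1]
width: 0.0006
```

Call:
jog_arm --motion '[{"dx":0.001,"dy":0,"dz":0,"twist":0},{"dx":0.001,"dy":0,"dz":0,"twist":0}]'

```text
t: 4.02
eef_pos: [0.4812, 0.1366, 0.1263]
ee_rot: [-1.079, 1.57, -2.651]
force: [-0.1, 0.0, 0.2]
width: 0.0002
```

```bash
python3 - <<'E'
from h import *
im=arm.grab_frame("scene").copy()
s=arm.get_state();print(s['t'],s['eef_pos'],s['force'])
print(proj("scene",s['eef_pos']-[0,0,.011]))
cv2.imwrite("pics/s5.png",cv2.resize(im[140:240,320:420],None,fx=6,fy=6,interpolation=cv2.INTER_CUBIC)[:,:,::-1])
E
```

```text
4.0667 [0.48122975 0.13667571 0.12635583] [-0.22233864 -0.36101011 -0.15216901]
[363.46998277 207.77754896]
```

View pics/s5.png

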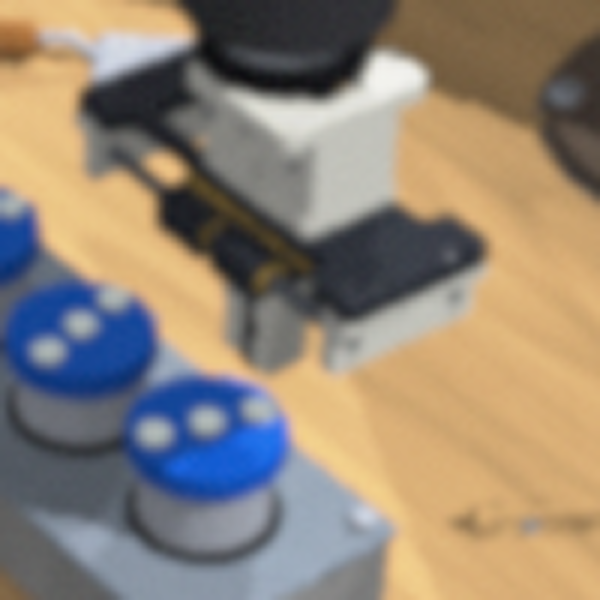

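```bash
python3 - <<'E'
from h import *
s=arm.get_state();p=s['eef_pos']
out=[]
for n,(x0,y0) in(("scene",(310,120)),("top",(210,160))):
    im=arm.grab_frame(n)[y0:y0+110,x0:x0+110].copy()
    im=cv2.resize(im,None,fx=5,fy=5,interpolation=cv2.INTER_CUBIC)[:,:,::-1].copy()
    for k,h in enumerate((-.011,.0,.05,.1,.15)):
        u=(proj(n,p+[0,0,h])-[x0,y0]+.5)*5
        cv2.circle(im,tuple(int(v) for v in u),4,[(0,0,255),(0,255,0),(255,255,0),(0,255,255),(255,0,255)][k],1)
    cv2.imwrite(f"pics/m_{n}.png",im)
print(s['q'],arm.get_state()['t'])
E
```

```text
[ 6.70162791e-01  1.43115878e-01 -4.80536881e-01 -5.34563546e-05
 -9.47359416e-01  8.99929341e-01] 4.1667
```

View pics/m_scene.png

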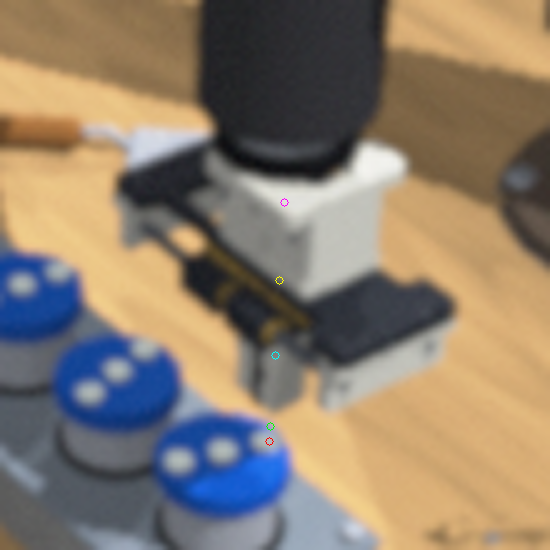

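View pics/m_top.png

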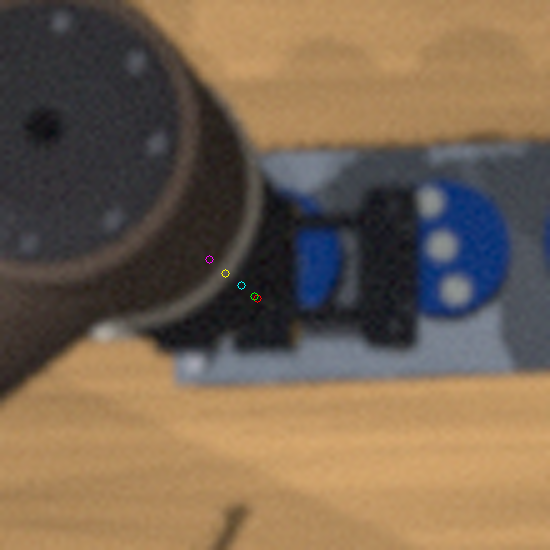

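The marked TCP falls well below the visible finger ends in both views, so the visible fingers may be shorter than stated. I'll carry on by force, 1 mm at a time.

Call:
jog_arm --motion '[{"dx":0.001,"dy":0,"dz":0,"twist":0},{"dx":0.001,"dy":0,"dz":0,"twist":0}]'

```text
t: 4.33
eef_pos: [0.4812, 0.1367, 0.1253]
ee_rot: [-1.19, 1.571, -2.762]
force: [-0.4, 0.3, -0.0]
width: 0.0002
```

Call:
jog_arm --motion '[{"dx":0.001,"dy":0,"dz":0,"twist":0},{"dx":0.001,"dy":0,"dz":0,"twist":0}]'

```text
t: 4.5
eef_pos: [0.4812, 0.1367, 0.1243]
ee_rot: [-1.114, 1.571, -2.686]
force: [-0.6, -0.1, -0.5]
width: 0.0005
```

Call:
jog_arm --motion '[{"dx":0.001,"dy":0,"dz":0,"twist":0},{"dx":0.001,"dy":0,"dz":0,"twist":0}]'

```text
t: 4.67
eef_pos: [0.4812, 0.1367, 0.1233]
ee_rot: [-1.051, 1.571, -2.623]
force: [0.4, 0.1, -0.3]
width: 0.0006
```

Call:
jog_arm --motion '[{"dx":0.001,"dy":0,"dz":0,"twist":0},{"dx":0.001,"dy":0,"dz":0,"twist":0}]'

```text
t: 4.83
eef_pos: [0.4812, 0.1367, 0.1223]
ee_rot: [-1.146, 1.571, -2.718]
force: [-0.5, -0.3, -0.7]
width: 0.0003
```

```bash
python3 - <<'E'
from h import *
s=arm.get_state();p=s['eef_pos'];x0,y0=335,170
im=arm.grab_frame("scene")[y0:y0+60,x0:x0+60]
im=cv2.resize(im,None,fx=10,fy=10,interpolation=cv2.INTER_CUBIC)[:,:,::-1].copy()
for h,c in ((.02,(0,0,255)),(.01,(0,255,0)),(0.0,(255,255,0))):
    q=[((proj("scene",p+[a*.0105,b*.0125,h])-[x0,y0]+.5)*10).astype(int) for a,b in((1,1),(1,-1),(-1,-1),(-1,1))]
    cv2.polylines(im,[np.array(q)],True,c,1)
cv2.imwrite("pics/m3.png",im)
E
```

```text
(no output)
```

View pics/m3.png

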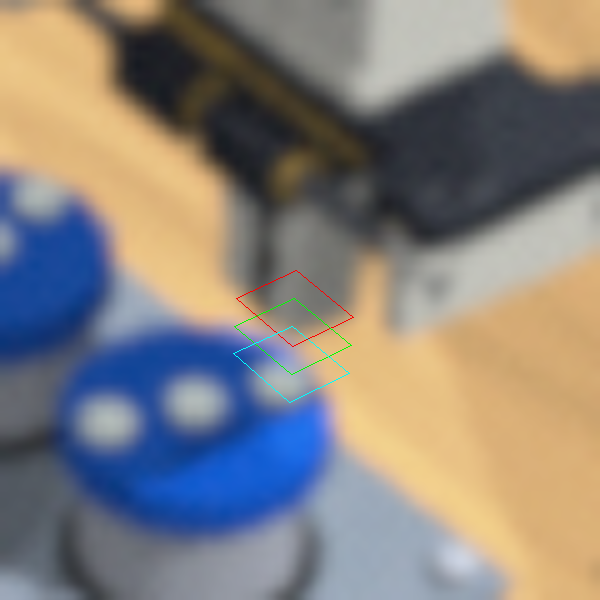

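By the picture the finger ends are about 28 mm above the dot, and there is no contact force. Going on in small checked steps.

Call:
jog_arm --motion '[{"dx":0.001,"dy":0,"dz":0,"twist":0},{"dx":0.002,"dy":0,"dz":0,"twist":0},{"dx":0.003,"dy":0,"dz":0,"twist":0},{"dx":0.003,"dy":0,"dz":0,"twist":0}]'

```text
t: 5.22
eef_pos: [0.4811, 0.1366, 0.1192]
ee_rot: [-1.097, 1.57, -2.668]
force: [-0.8, -1.2, 0.9]
width: 0.0004
```

Call:
jog_arm --motion '[{"dx":0.001,"dy":0,"dz":0,"twist":0},{"dx":0.002,"dy":0,"dz":0,"twist":0},{"dx":0.003,"dy":0,"dz":0,"twist":0},{"dx":0.003,"dy":0,"dz":0,"twist":0}]'

```text
t: 5.55
eef_pos: [0.4812, 0.1366, 0.1162]
ee_rot: [-1.042, 1.57, -2.613]
force: [-0.9, -0.4, -0.1]
width: 0.0002
```

```bash
python3 - <<'E'
from h import *
s=arm.get_state();p=s['eef_pos'];x0,y0=325,160;print(p,s['force'])
im=arm.grab_frame("scene")[y0:y0+75,x0:x0+75]
im=cv2.resize(im,None,fx=8,fy=8,interpolation=cv2.INTER_CUBIC)[:,:,::-1].copy()
cv2.imwrite("pics/m4.png",im)
E
```

```text
[0.48117548 0.13663174 0.11621186] [-0.94575896 -0.36016519 -0.10588846]
```

View pics/m4.png

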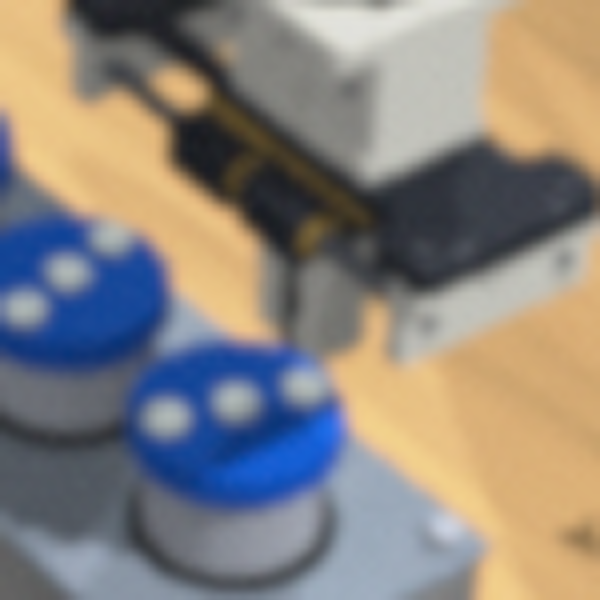

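```bash
python3 - <<'E'
from h import *
p=np.array([.4812,.1367,.1263])
for d in((0,0),(0,2),(2,0)):
    q,e=tri((292.7,197),(333.8+d[0],156.6+d[1])); print(q-p,e)
x0,y0=205,155
im=arm.grab_frame("top")[y0:y0+100,x0:x0+100]
im=cv2.resize(im,None,fx=6,fy=6,interpolation=cv2.INTER_CUBIC)
g=np.clip((im.astype(float)/255)**.5*255,0,255).astype(np.uint8)
cv2.imwrite("pics/m5.png",g[:,:,::-1])
x0,y0=310,120
im=cv2.resize(arm.grab_frame("scene")[y0:y0+110,x0:x0+110],None,fx=5.4,fy=5.4,interpolation=cv2.INTER_CUBIC)
g=np.clip((im.astype(float)/255)**.5*255,0,255).astype(np.uint8)
cv2.imwrite("pics/m6.png",g[:,:,::-1])
E
```

```text
[ 0.0374381  -0.09415898  0.12294256] 0.0036328019733561194
[ 0.03819144 -0.0935819   0.11709453] 0.004284010155633274
[ 0.03527521 -0.09249653  0.12341558] 0.008975288925638925
```

View pics/m5.png

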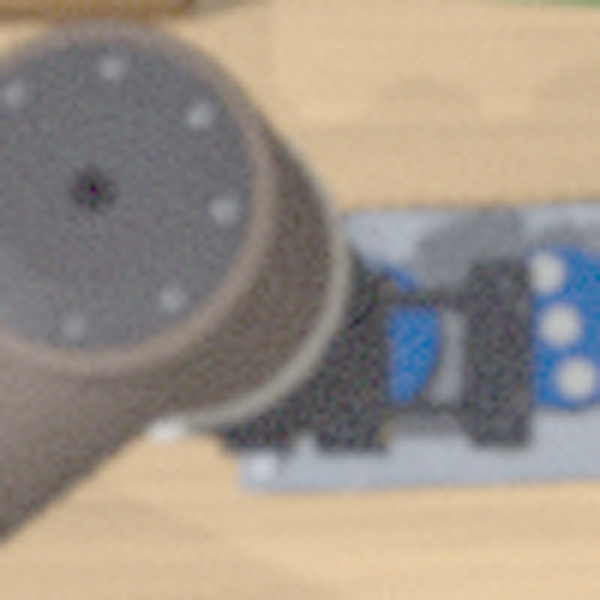

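View pics/m6.png

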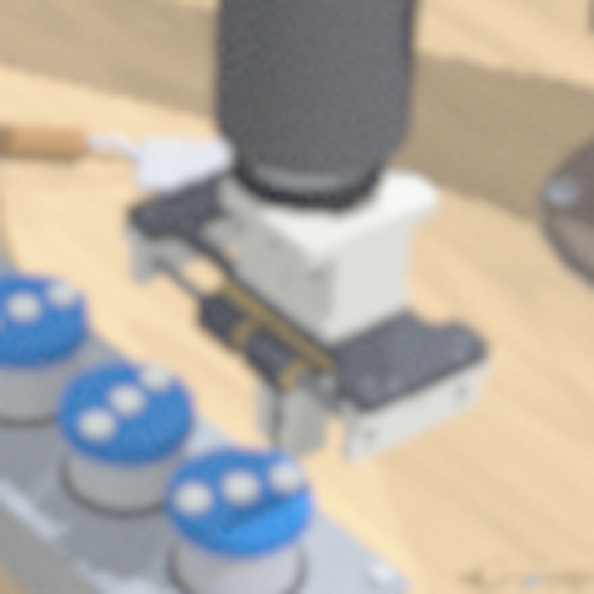

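Triangulating the rail-end corner gives (+37,−94,+120) mm from the TCP. The gripper is laterally centred as stated, just higher than stated, so I keep descending.

Call:
jog_arm --motion '[{"dx":0.001,"dy":0,"dz":0,"twist":0},{"dx":0.002,"dy":0,"dz":0,"twist":0},{"dx":0.003,"dy":0,"dz":0,"twist":0},{"dx":0.003,"dy":0,"dz":0,"twist":0}]'

```text
t: 6.03
eef_pos: [0.4812, 0.1366, 0.1132]
ee_rot: [-1.078, 1.57, -2.649]
force: [0.7, 0.0, -0.0]
width: 0.0001
```

Call:
jog_arm --motion '[{"dx":0.001,"dy":0,"dz":0,"twist":0},{"dx":0.002,"dy":0,"dz":0,"twist":0},{"dx":0.003,"dy":0,"dz":0,"twist":0},{"dx":0.003,"dy":0,"dz":0,"twist":0}]'

```text
t: 6.37
eef_pos: [0.4812, 0.1366, 0.1102]
ee_rot: [-1.043, 1.57, -2.615]
force: [-0.5, -0.1, 1.1]
width: 0.0004
```

Call:
jog_arm --motion '[{"dx":0.001,"dy":0,"dz":0,"twist":0},{"dx":0.002,"dy":0,"dz":0,"twist":0},{"dx":0.003,"dy":0,"dz":0,"twist":0},{"dx":0.003,"dy":0,"dz":0,"twist":0}]'

```text
t: 6.7
eef_pos: [0.4812, 0.1366, 0.1072]
ee_rot: [-0.937, 1.57, -2.509]
force: [0.2, -0.5, 0.8]
width: 0.0001
```

```bash
python3 - <<'E'
from h import *
s=arm.get_state();p=s['eef_pos'];x0,y0=325,160;print(p,s['force'])
im=arm.grab_frame("scene")[y0:y0+75,x0:x0+75]
im=cv2.resize(im,None,fx=8,fy=8,interpolation=cv2.INTER_CUBIC)[:,:,::-1].copy()
cv2.imwrite("pics/m7.png",im)
E
```

```text
[0.48119788 0.13662486 0.10723407] [ 0.17329637 -0.52595112  0.78444646]
```

View pics/m7.png

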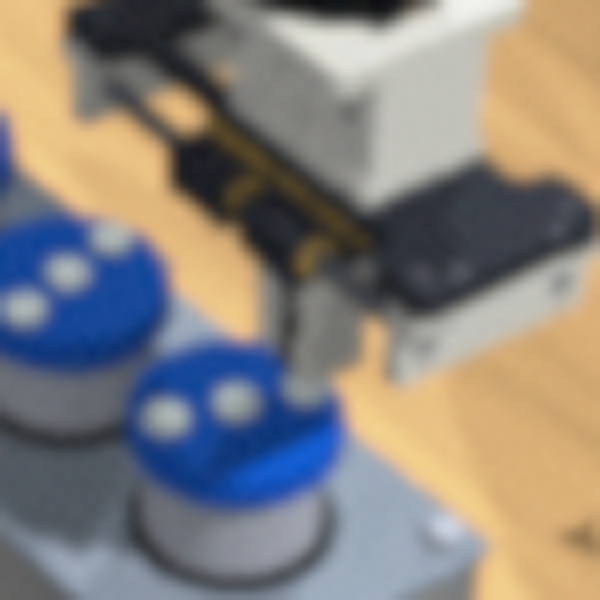

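Now the finger end overlays the cap's rim just above the near dot at (305,385). No force yet.

Call:
jog_arm --motion '[{"dx":0.001,"dy":0,"dz":0,"twist":0},{"dx":0.002,"dy":0,"dz":0,"twist":0},{"dx":0.003,"dy":0,"dz":0,"twist":0},{"dx":0.003,"dy":0,"dz":0,"twist":0}]'

```text
t: 7.08
eef_pos: [0.4812, 0.1366, 0.1042]
ee_rot: [-1.063, 1.57, -2.635]
force: [0.2, -0.8, -0.3]
width: 0.0004
```

Call:
jog_arm --motion '[{"dx":0.001,"dy":0,"dz":0,"twist":0},{"dx":0.002,"dy":0,"dz":0,"twist":0},{"dx":0.002,"dy":0,"dz":0,"twist":0}]'

```text
t: 7.33
eef_pos: [0.4812, 0.1366, 0.1022]
ee_rot: [-0.995, 1.57, -2.567]
force: [0.3, -0.2, 0.4]
width: 0.0001
```

Call:
jog_arm --motion '[{"dx":0.001,"dy":0,"dz":0,"twist":0},{"dx":0.001,"dy":0,"dz":0,"twist":0}]'

```text
t: 7.5
eef_pos: [0.4812, 0.1367, 0.1013]
ee_rot: [-1.068, 1.571, -2.639]
force: [-1.0, -0.8, -1.0]
width: 0.0003
```

Call:
jog_arm --motion '[{"dx":0.001,"dy":0,"dz":0,"twist":0},{"dx":0.001,"dy":0,"dz":0,"twist":0}]'

```text
t: 7.67
eef_pos: [0.4812, 0.1367, 0.1003]
ee_rot: [-1.239, 1.571, -2.811]
force: [-0.2, 0.1, 0.3]
width: 0.0005
```

```bash
python3 - <<'E'
from h import *
s=arm.get_state();p=s['eef_pos'];x0,y0=325,160;print(p,s['force'])
im=arm.grab_frame("scene")[y0:y0+75,x0:x0+75]
im=cv2.resize(im,None,fx=8,fy=8,interpolation=cv2.INTER_CUBIC)[:,:,::-1].copy()
cv2.imwrite("pics/m8.png",im)
E
```

```text
[0.48122935 0.13668079 0.10030248] [-0.24713286  0.09679325  0.2946202 ]
```

View pics/m8.png

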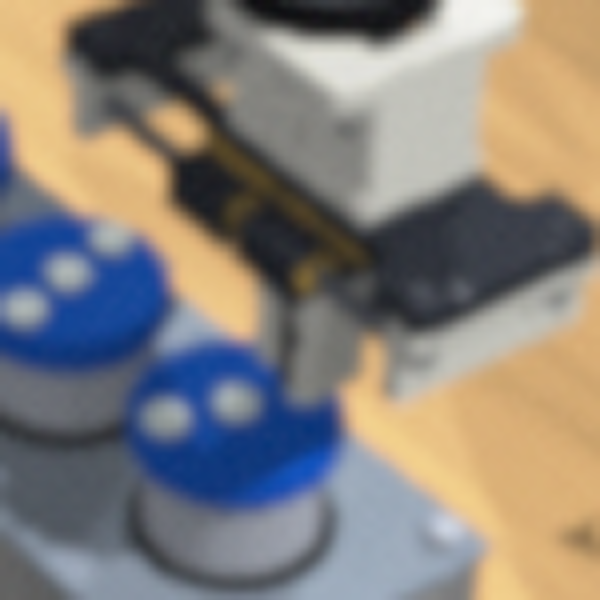

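Call:
jog_arm --motion '[{"dx":0.001,"dy":0,"dz":0,"twist":0},{"dx":0.001,"dy":0,"dz":0,"twist":0}]'

```text
t: 7.88
eef_pos: [0.4812, 0.1367, 0.0993]
ee_rot: [-1.18, 1.571, -2.751]
force: [0.6, 0.8, 0.6]
width: 0.0002
```

Call:
jog_arm --motion '[{"dx":0.001,"dy":0,"dz":0,"twist":0},{"dx":0.001,"dy":0,"dz":0,"twist":0}]'

```text
t: 8.05
eef_pos: [0.4813, 0.1367, 0.0984]
ee_rot: [1.743, 1.571, 0.172]
force: [0.5, -0.3, -0.6]
width: 0.0004
```

Call:
jog_arm --motion '[{"dx":0.001,"dy":0,"dz":0,"twist":0},{"dx":0.001,"dy":0,"dz":0,"twist":0}]'

```text
t: 8.22
eef_pos: [0.4814, 0.1367, 0.0983]
ee_rot: [1.418, 1.57, -0.153]
force: [-3.4, -0.4, 9.5]
width: 0.0007
```

At t 8.2 the first cap gives 9.5 N at once with no dip, so it is fast. The contact also puts the finger end about 18 mm above the reported TCP. On to the second cap's near dot.

Call:
jog_arm --motion '[{"dx":-0.006,"dy":0,"dz":0,"twist":0},{"dx":-0.018,"dy":0,"dz":0.003,"twist":0},{"dx":-0.02,"dy":0.001,"dz":0.02,"twist":0},{"dx":-0.02,"dy":0.002,"dz":0.045,"twist":0},{"dx":-0.02,"dy":0.003,"dz":0.075,"twist":0},{"dx":-0.02,"dy":0.004,"dz":0.1,"twist":0},{"dx":-0.02,"dy":0.004,"dz":0.109,"twist":0},{"dx":-0.016,"dy":0.004,"dz":0.109,"twist":0},{"dx":-0.01,"dy":0.004,"dz":0.109,"twist":0},{"dx":-0.005,"dy":0.004,"dz":0.109,"twist":0},{"dx":-0.004,"dy":0.004,"dz":0.109,"twist":0},{"dx":-0.004,"dy":0.004,"dz":0.109,"twist":0}]'

```text
t: 9.22
eef_pos: [0.4849, 0.0283, 0.1007]
ee_rot: [-1.164, 1.569, -2.735]
force: [0.3, 0.2, -0.2]
width: 0.0004
```

```bash
python3 - <<'E'
from h import *
s=arm.get_state();p=s['eef_pos'];x0,y0=300,140;print(p,s['force'],s['t'])
im=arm.grab_frame("scene")[y0:y0+75,x0:x0+75]
im=cv2.resize(im,None,fx=8,fy=8,interpolation=cv2.INTER_CUBIC)[:,:,::-1].copy()
cv2.imwrite("pics/m9.png",im)
E
```

```text
[0.48485445 0.02827866 0.10071276] [ 0.29905572  0.16822899 -0.19514989] 9.2167
```

View pics/m9.png

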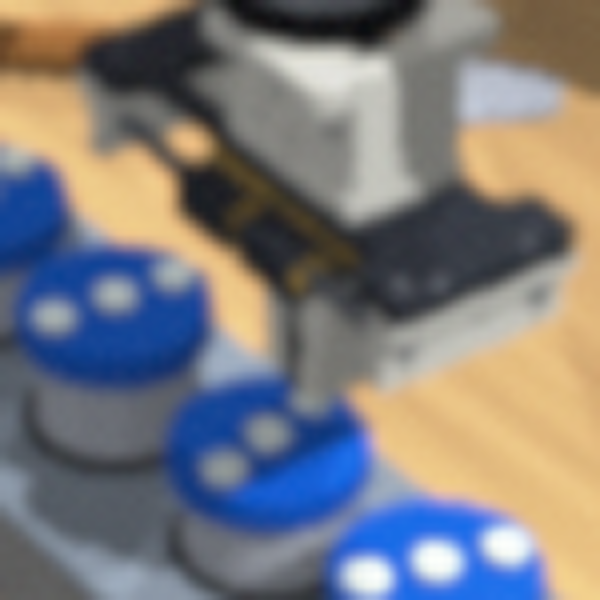

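Finger is just above cap 2's near dot (315,400 in the crop). Pressing down.

Call:
jog_arm --motion '[{"dx":0.001,"dy":0,"dz":0,"twist":0},{"dx":0.002,"dy":0,"dz":0,"twist":0},{"dx":0.003,"dy":0,"dz":0,"twist":0},{"dx":0.003,"dy":0,"dz":0,"twist":0}]'

```text
t: 9.6
eef_pos: [0.4852, 0.0278, 0.0983]
ee_rot: [-1.812, 1.571, 2.899]
force: [0.1, -0.7, -0.4]
width: 0.0006
```

Call:
jog_arm --motion '[{"dx":0.001,"dy":0,"dz":0,"twist":0},{"dx":0.001,"dy":0,"dz":0,"twist":0}]'

```text
t: 9.77
eef_pos: [0.4852, 0.0277, 0.0974]
ee_rot: [-2.924, 1.571, 1.787]
force: [-0.4, 0.0, 0.0]
width: 0.0003
```

Call:
jog_arm --motion '[{"dx":0.001,"dy":0,"dz":0,"twist":0},{"dx":0.001,"dy":0,"dz":0,"twist":0}]'

```text
t: 9.93
eef_pos: [0.4852, 0.0277, 0.0963]
ee_rot: [-1.427, 1.571, -2.998]
force: [-0.6, 0.5, -0.1]
width: 0.0006
```

Call:
jog_arm --motion '[{"dx":0.001,"dy":0,"dz":0,"twist":0},{"dx":0.001,"dy":0,"dz":0,"twist":0}]'

```text
t: 10.1
eef_pos: [0.4851, 0.0277, 0.0953]
ee_rot: [-1.376, 1.571, -2.948]
force: [0.1, 0.0, -0.6]
width: 0.0005
```

Call:
jog_arm --motion '[{"dx":0.001,"dy":0,"dz":0,"twist":0},{"dx":0.001,"dy":0,"dz":0,"twist":0}]'

```text
t: 10.27
eef_pos: [0.4853, 0.0277, 0.0945]
ee_rot: [1.432, 1.571, -0.14]
force: [0.5, -0.1, 0.8]
width: 0.0007
```

Call:
jog_arm --motion '[{"dx":0.001,"dy":0,"dz":0,"twist":0},{"dx":0.001,"dy":0,"dz":0,"twist":0}]'

```text
t: 10.43
eef_pos: [0.4854, 0.0277, 0.0944]
ee_rot: [1.225, 1.57, -0.346]
force: [-4.2, 0.5, 9.6]
width: 0.0003
```

Cap 2 gives 9.6 N without moving, so it is fast too. Cap 3 next; I expect contact near TCP z 0.0997.

Call:
jog_arm --motion '[{"dx":-0.006,"dy":0,"dz":0,"twist":0},{"dx":-0.018,"dy":0,"dz":0.003,"twist":0},{"dx":-0.024,"dy":0.001,"dz":0.02,"twist":0},{"dx":-0.024,"dy":0.002,"dz":0.045,"twist":0},{"dx":-0.024,"dy":0.003,"dz":0.07,"twist":0},{"dx":-0.024,"dy":0.003,"dz":0.083,"twist":0},{"dx":-0.02,"dy":0.003,"dz":0.0855,"twist":0},{"dx":-0.014,"dy":0.003,"dz":0.0855,"twist":0},{"dx":-0.011,"dy":0.003,"dz":0.0855,"twist":0},{"dx":-0.011,"dy":0.003,"dz":0.0855,"twist":0},{"dx":-0.011,"dy":0.003,"dz":0.0855,"twist":0}]'

```text
t: 11.35
eef_pos: [0.488, -0.0572, 0.1041]
ee_rot: [-1.275, 1.57, -2.845]
force: [-0.7, -0.7, 0.8]
width: 0.0004
```

```bash
python3 - <<'E'
from h import *
s=arm.get_state();p=s['eef_pos'];x0,y0=280,125;print(p,s['force'],s['t'])
im=arm.grab_frame("scene")[y0:y0+75,x0:x0+75]
im=cv2.resize(im,None,fx=8,fy=8,interpolation=cv2.INTER_CUBIC)[:,:,::-1].copy()
cv2.imwrite("pics/m10.png",im)
E
```

```text
[ 0.48799142 -0.05720828  0.10408289] [-0.71046784 -0.65076589  0.81442113] 11.35
```

View pics/m10.png

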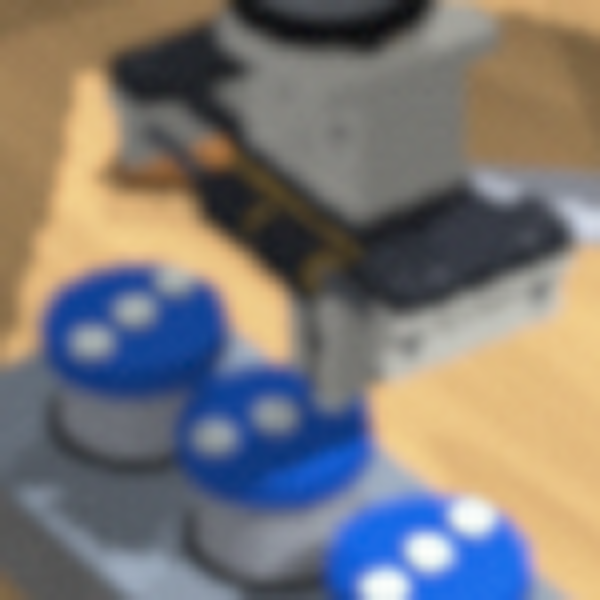

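The finger stands over cap 3's near dot (335,400 in the crop). Pressing.

Call:
jog_arm --motion '[{"dx":0.001,"dy":0,"dz":0,"twist":0},{"dx":0.002,"dy":0,"dz":0,"twist":0},{"dx":0.002,"dy":0,"dz":0,"twist":0}]'

```text
t: 11.65
eef_pos: [0.4882, -0.0575, 0.1024]
ee_rot: [-2.092, 1.571, 2.62]
force: [0.3, 0.2, -0.1]
width: 0.0007
```

Call:
jog_arm --motion '[{"dx":0.001,"dy":0,"dz":0,"twist":0},{"dx":0.001,"dy":0,"dz":0,"twist":0}]'

```text
t: 11.82
eef_pos: [0.4882, -0.0577, 0.1014]
ee_rot: [-2.798, 1.571, 1.914]
force: [-0.1, 0.3, -0.1]
width: 0.0007
```

Call:
jog_arm --motion '[{"dx":0.001,"dy":0,"dz":0,"twist":0},{"dx":0.001,"dy":0,"dz":0,"twist":0}]'

```text
t: 11.98
eef_pos: [0.4881, -0.0578, 0.1003]
ee_rot: [-1.509, 1.571, -3.081]
force: [-0.5, 0.3, -0.1]
width: 0.001
```

Call:
jog_arm --motion '[{"dx":0.001,"dy":0,"dz":0,"twist":0},{"dx":0.001,"dy":0,"dz":0,"twist":0}]'

```text
t: 12.15
eef_pos: [0.4883, -0.0578, 0.0998]
ee_rot: [1.223, 1.571, -0.348]
force: [-0.9, 0.3, 3.6]
width: 0.0004
```

Call:
jog_arm --motion '[{"dx":0.0007,"dy":0,"dz":0,"twist":0},{"dx":0.0007,"dy":0,"dz":0,"twist":0}]'

```text
t: 12.32
eef_pos: [0.4883, -0.0578, 0.0997]
ee_rot: [1.203, 1.57, -0.369]
force: [-4.7, 1.7, 10.0]
width: 0.0002
```

Cap 3 is fast (10 N, no dip). Cap 4 is left and has to be tested.

Call:
jog_arm --motion '[{"dx":-0.006,"dy":0,"dz":0,"twist":0},{"dx":-0.018,"dy":0,"dz":0.003,"twist":0},{"dx":-0.02,"dy":0.001,"dz":0.02,"twist":0},{"dx":-0.02,"dy":0.002,"dz":0.045,"twist":0},{"dx":-0.02,"dy":0.003,"dz":0.075,"twist":0},{"dx":-0.02,"dy":0.0045,"dz":0.1,"twist":0},{"dx":-0.018,"dy":0.0045,"dz":0.105,"twist":0},{"dx":-0.01,"dy":0.0045,"dz":0.105,"twist":0},{"dx":-0.004,"dy":0.0045,"dz":0.105,"twist":0},{"dx":-0.001,"dy":0.0045,"dz":0.105,"twist":0},{"dx":-0.001,"dy":0.0045,"dz":0.105,"twist":0},{"dx":-0.001,"dy":0.0045,"dz":0.105,"twist":0}]'

```text
t: 13.32
eef_pos: [0.4925, -0.162, 0.0995]
ee_rot: [-1.44, 1.57, -3.011]
force: [0.3, 0.3, 0.2]
width: 0.0003
```

```bash
python3 - <<'E'
from h import *
s=arm.get_state();p=s['eef_pos'];x0,y0=260,110;print(p,s['force'],s['t'])
im=arm.grab_frame("scene")[y0:y0+75,x0:x0+75]
im=cv2.resize(im,None,fx=8,fy=8,interpolation=cv2.INTER_CUBIC)[:,:,::-1].copy()
cv2.imwrite("pics/m11.png",im)
E
```

```text
[ 0.49251826 -0.1620392   0.09952101] [0.33449556 0.31522256 0.16323047] 13.3167
```

View pics/m11.png

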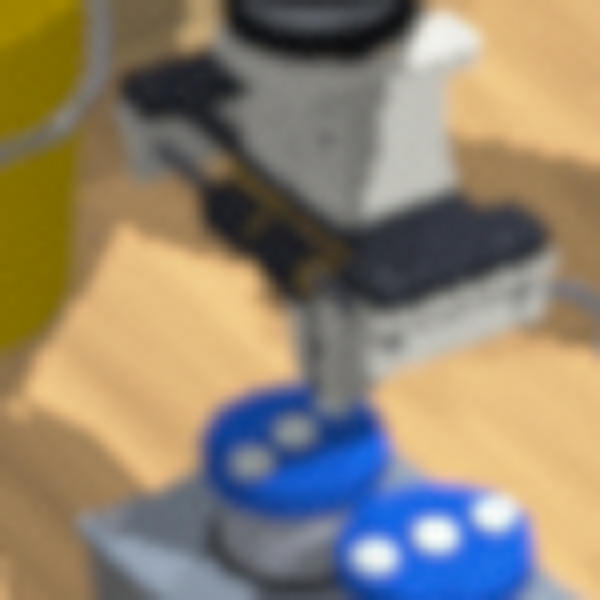

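The finger is over cap 4's near dot (335,405 in the crop). Bucket and trowel are clear.

Call:
jog_arm --motion '[{"dx":0.001,"dy":0,"dz":0,"twist":0},{"dx":0.002,"dy":0,"dz":0,"twist":0},{"dx":0.003,"dy":0,"dz":0,"twist":0},{"dx":0.003,"dy":0,"dz":0,"twist":0}]'

```text
t: 13.7
eef_pos: [0.4925, -0.1627, 0.0966]
ee_rot: [-2.231, 1.571, 2.481]
force: [-0.2, 0.2, -0.3]
width: 0.0007
```

Call:
jog_arm --motion '[{"dx":0.001,"dy":0,"dz":0,"twist":0},{"dx":0.001,"dy":0,"dz":0,"twist":0}]'

```text
t: 13.87
eef_pos: [0.4925, -0.1628, 0.0957]
ee_rot: [-1.794, 1.571, 2.918]
force: [-0.0, -0.1, -0.1]
width: 0.0003
```

Call:
jog_arm --motion '[{"dx":0.001,"dy":0,"dz":0,"twist":0},{"dx":0.001,"dy":0,"dz":0,"twist":0}]'

```text
t: 14.03
eef_pos: [0.4925, -0.1628, 0.0946]
ee_rot: [-1.792, 1.571, 2.919]
force: [0.6, -0.2, 0.1]
width: 0.0007
```

Call:
jog_arm --motion '[{"dx":0.001,"dy":0,"dz":0,"twist":0},{"dx":0.001,"dy":0,"dz":0,"twist":0}]'

```text
t: 14.2
eef_pos: [0.4924, -0.1629, 0.0937]
ee_rot: [-1.149, 1.57, -2.72]
force: [-0.9, -0.1, 1.3]
width: 0.0005
```

Call:
jog_arm --motion '[{"dx":0.001,"dy":0,"dz":0,"twist":0},{"dx":0.001,"dy":0,"dz":0,"twist":0}]'

```text
t: 14.37
eef_pos: [0.4923, -0.163, 0.0927]
ee_rot: [-1.178, 1.57, -2.749]
force: [-1.9, -0.9, 2.3]
width: 0.0
```

Call:
jog_arm --motion '[{"dx":0.001,"dy":0,"dz":0,"twist":0},{"dx":0.001,"dy":0,"dz":0,"twist":0}]'

```text
t: 14.53
eef_pos: [0.4922, -0.163, 0.0917]
ee_rot: [-1.231, 1.57, -2.802]
force: [-2.5, -0.7, 3.8]
width: 0.0002
```

It dips under 2–4 N, so cap 4 is the loose one. A little further and hold, then look.

Call:
jog_arm --motion '[{"dx":0.0007,"dy":0,"dz":0,"twist":0},{"dx":0.0007,"dy":0,"dz":0,"twist":0},{"dx":0.0007,"dy":0,"dz":0,"twist":0}]'

```text
t: 14.78
eef_pos: [0.4923, -0.163, 0.0913]
ee_rot: [-1.01, 1.57, -2.582]
force: [-4.7, -1.4, 6.7]
width: 0.0005
```

```bash
python3 - <<'E'
from h import *
s=arm.get_state();p=s['eef_pos'];x0,y0=260,110;print(p,s['force'],s['t'])
im=arm.grab_frame("scene")[y0:y0+75,x0:x0+75]
im=cv2.resize(im,None,fx=8,fy=8,interpolation=cv2.INTER_CUBIC)[:,:,::-1].copy()
cv2.imwrite("pics/m12.png",im)
E
```

```text
[ 0.49225513 -0.16301104  0.09129149] [-4.68834908 -1.39743663  6.66799224] 14.7833
```

View pics/m12.png

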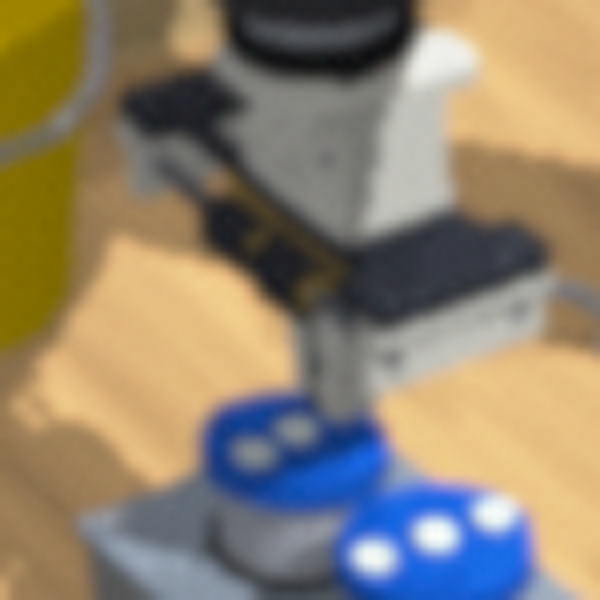

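The outer dot has risen (251,463 → 253,455), so the cap is clearly tilted. I release straight up and move to its centre dot.

Call:
jog_arm --motion '[{"dx":-0.003,"dy":0,"dz":0,"twist":0},{"dx":-0.009,"dy":0,"dz":0,"twist":0},{"dx":-0.016,"dy":0,"dz":0,"twist":0},{"dx":-0.016,"dy":0.008,"dz":-0.003,"twist":0},{"dx":-0.016,"dy":0.018,"dz":-0.006,"twist":0},{"dx":-0.016,"dy":0.025,"dz":-0.009,"twist":0},{"dx":-0.014,"dy":0.025,"dz":-0.009,"twist":0},{"dx":-0.01,"dy":0.025,"dz":-0.009,"twist":0},{"dx":-0.008,"dy":0.025,"dz":-0.009,"twist":0},{"dx":-0.008,"dy":0.025,"dz":-0.009,"twist":0}]'

```text
t: 15.67
eef_pos: [0.5166, -0.1538, 0.0979]
ee_rot: [-1.611, 1.569, 3.101]
force: [0.2, -0.6, 0.6]
width: 0.0003
```

```bash
python3 - <<'E'
from h import *
s=arm.get_state();p=s['eef_pos'];x0,y0=260,110;print(p,s['force'],s['t'])
im=arm.grab_frame("scene")[y0:y0+75,x0:x0+75]
im=cv2.resize(im,None,fx=8,fy=8,interpolation=cv2.INTER_CUBIC)[:,:,::-1].copy()
cv2.imwrite("pics/m13.png",im)
E
```

```text
[ 0.51663615 -0.15378185  0.09790636] [ 0.17169021 -0.57385292  0.55775043] 15.6667
```

View pics/m13.png

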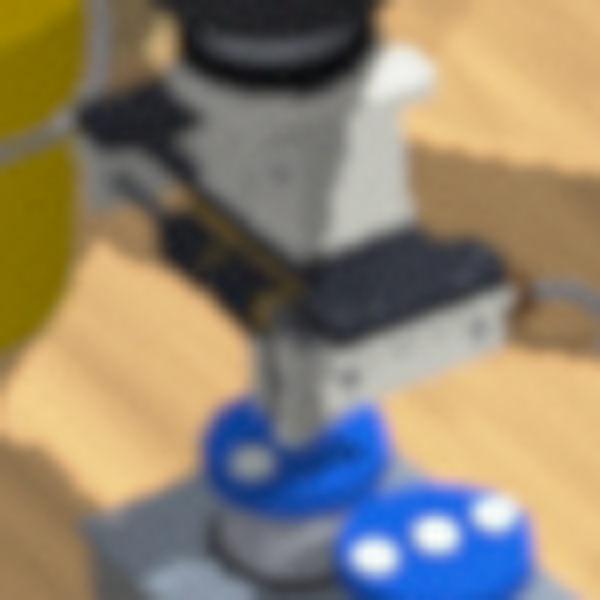

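The finger stands over the centre dot (295,435). Pressing it home.

Call:
jog_arm --motion '[{"dx":0.001,"dy":0,"dz":0,"twist":0},{"dx":0.002,"dy":0,"dz":0,"twist":0},{"dx":0.003,"dy":0,"dz":0,"twist":0},{"dx":0.004,"dy":0,"dz":0,"twist":0},{"dx":0.005,"dy":0,"dz":0,"twist":0},{"dx":0.005,"dy":0,"dz":0,"twist":0}]'

```text
t: 16.22
eef_pos: [0.5176, -0.1539, 0.0943]
ee_rot: [1.133, 1.571, -0.438]
force: [-1.0, 0.2, 3.3]
width: 0.0008
```

Call:
jog_arm --motion '[{"dx":0.001,"dy":0,"dz":0,"twist":0},{"dx":0.002,"dy":0,"dz":0,"twist":0},{"dx":0.002,"dy":0,"dz":0,"twist":0}]'

```text
t: 16.47
eef_pos: [0.5177, -0.1538, 0.0925]
ee_rot: [1.229, 1.57, -0.342]
force: [-2.2, 0.9, 6.0]
width: 0.0002
```

Call:
jog_arm --motion '[{"dx":0.001,"dy":0,"dz":0,"twist":0},{"dx":0.001,"dy":0,"dz":0,"twist":0}]'

```text
t: 16.63
eef_pos: [0.5177, -0.1538, 0.0916]
ee_rot: [1.174, 1.57, -0.397]
force: [-1.3, 0.5, 5.9]
width: 0.0003
```

Call:
jog_arm --motion '[{"dx":0.001,"dy":0,"dz":0,"twist":0},{"dx":0.001,"dy":0,"dz":0,"twist":0}]'

```text
t: 16.8
eef_pos: [0.5176, -0.1539, 0.0906]
ee_rot: [1.073, 1.57, -0.498]
force: [-2.4, 0.2, 5.6]
width: 0.0004
```

It is sliding at about 6 N (start 0.0943, now 0.0906). I continue until it meets the hard seat.

Call:
jog_arm --motion '[{"dx":0.001,"dy":0,"dz":0,"twist":0},{"dx":0.001,"dy":0,"dz":0,"twist":0}]'

```text
t: 16.97
eef_pos: [0.5177, -0.1539, 0.0901]
ee_rot: [1.036, 1.57, -0.535]
force: [-4.2, 2.2, 9.8]
width: 0.0004
```

Call:
jog_arm --motion '[{"dx":0.001,"dy":0,"dz":0,"twist":0},{"dx":0.001,"dy":0,"dz":0,"twist":0}]'

```text
t: 17.13
eef_pos: [0.5178, -0.1539, 0.0899]
ee_rot: [1.031, 1.57, -0.54]
force: [-6.6, 2.6, 17.7]
width: 0.0007
```

Seat met: 17.7 N with no further travel, after about 4.3 mm. I retract straight up.

Call:
jog_arm --motion '[{"dx":0,"dy":0,"dz":0,"twist":0},{"dx":-0.003,"dy":0,"dz":0,"twist":0},{"dx":-0.01,"dy":0,"dz":0,"twist":0},{"dx":-0.03,"dy":0,"dz":0,"twist":0},{"dx":-0.055,"dy":0,"dz":0,"twist":0},{"dx":-0.08,"dy":-0.01,"dz":0,"twist":0},{"dx":-0.1,"dy":-0.035,"dz":0,"twist":0},{"dx":-0.11,"dy":-0.06,"dz":0,"twist":0},{"dx":-0.115,"dy":-0.07,"dz":0,"twist":0},{"dx":-0.115,"dy":-0.07,"dz":0,"twist":0},{"dx":-0.115,"dy":-0.07,"dz":0,"twist":0}]'

```text
t: 18.05
eef_pos: [0.4478, -0.1538, 0.2037]
ee_rot: [1.665, 1.569, 0.094]
force: [0.9, -0.4, -0.5]
width: 0.0004
```

```bash
python3 - <<'E'
from h import *
s=arm.get_state();print(s['eef_pos'],s['force'],s['t'])
im=arm.grab_frame("scene");s0=cv2.imread("pics/scene0.png")[:,:,::-1]
f=lambda i:cv2.resize(i[150:235,270:385],None,fx=3.4,fy=3.4,interpolation=cv2.INTER_CUBIC)
cv2.imwrite("pics/end.png",np.hstack([f(s0),f(im)])[:,:,::-1])
cv2.imwrite("pics/endfull.png",im[:,:,::-1])
for sx,sy in[(354,211),(333.5,193.5),(314,179),(297,165)]:
    for i in(s0,im): print([p.tolist() for p,_ in dots(i,(int(sx)-13,int(sy)-9,int(sx)+14,int(sy)+7))])
E
```

```text
[ 0.44775551 -0.15375964  0.20365915] [ 0.93988221 -0.41983851 -0.47779248] 18.05
[[363.19, 205.3], [354.15, 209.63], [345.4, 211.63]]
[[363.2, 205.31], [354.14, 209.65], [345.4, 211.63]]
[[339.27, 186.97], [333.13, 193.5], [327.63, 197.74]]
[[339.28, 186.98], [333.12, 193.5], [327.63, 197.74]]
[[323.33, 173.57], [314.02, 176.34], [306.38, 179.07]]
[[323.34, 173.56], [314.03, 176.34], [306.37, 179.07]]
[[298.27, 159.04], [296.54, 163.27], [291.17, 167.15]]
[[297.95, 159.23], [296.45, 164.37], [291.33, 168.38]]
```

View pics/end.png

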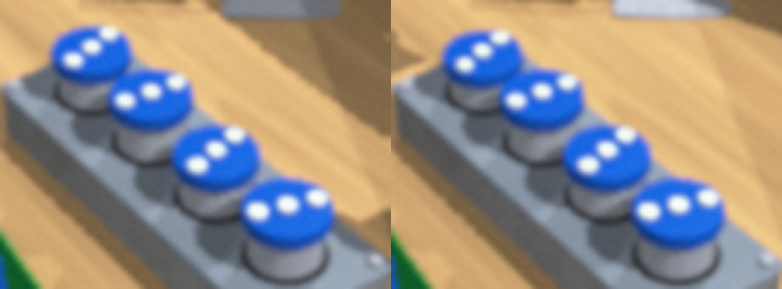

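View pics/endfull.png

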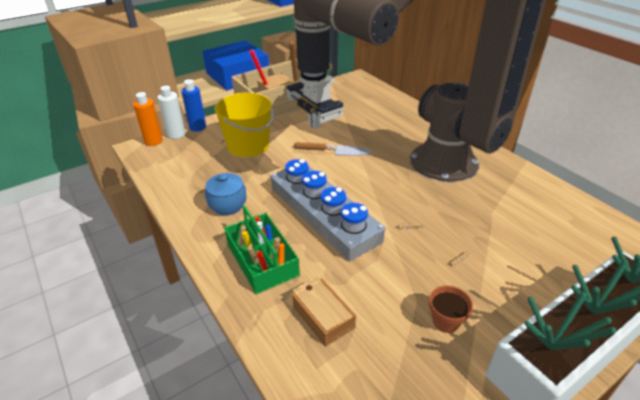

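The end picture shows cap 4's centre and far dots both about 1.1–1.2 px lower, which is roughly 4 mm and level. The other caps' dots are unchanged, the bystanders are in place and the arm is clear.

```bash
python3 -c "
from station import arm
print(arm.job_done())"
```

```text
the job is handed in; nothing more can be done
None
```

The loose cap was the one at the −y end of the block, and it is now pressed home and level. I handed the job in at about 18 s of the 48 s allowed.

- **Finding it:** I pressed each cap on its near rim dot, working from the +y end. The first three gave 9.5 to 10 N straight away and did not move. The fourth dipped about 3 mm under roughly 1 to 4 N, and the picture showed it tilted; my last small push there reached 6.7 N as it met its stop.
- **Pressing it home:** On its centre dot it slid about 4.3 mm at around 6 N, then met a hard stop at 17.7 N.
- **Last checks:** Its centre and far dots both appear about 1.1–1.2 px (about 4 mm) lower, so it sits level. Its near dot was cut off by my measuring box, so I did not use it. The other three caps moved less than 0.03 px. The other things on the shelf look unmoved by eye, and the arm was retracted and clear.
- **What disagreed:**
  - Contact came with the finger ends about 18 mm above the reported TCP (tool point), not 11 mm ahead of it as stated. I went by force and the pictures instead.
  - The cap slid at about 6 N rather than the stated 8 N.
  - My first move call was refused because some keys were missing from its rows. Nothing moved.

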